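# Push the dresser caddy's tilt-out bins shut

## Task

The three tilt-out bins of the grey caddy on the dresser have been left hanging open: gently push each one shut with the fingertips, until its front is flush with the caddy. Only push: do not pinch or lift anything, do not shove the caddy out of its place, and leave the tray, the bottles, the comb and the votive glass as they are.

Things in the scene. Friction and masses are not known exactly. Their poses are not given: they have to be found in the camera images.
- caddy: grey plastic tilt-out caddy: loose box 120 mm deep (x), 270 wide (y), 150 high with a flat top, about 1.3 kg with bins; a push over about 5 N near its top may slide or rock it. Origin: centre of its underside, on the dresser. Its -x axis points out of the front, +y to its left end seen from the robot, z up. Three equal bins side by side, centred at y = +87, 0, -87 mm; fronts flush at x = -60 mm
- bin_left (a joint): tilt (rad) of the bin at the caddy's +y end, 81 mm wide, 119 high, hinged on its lower front edge (caddy x = -56 mm, 22 mm above the dresser): 0 shut and flush, growing as its top tips out to -x, at most 0.55. Stiff hinge: it stays where it is left; 1 to 2 N at the lip moves it
- bin_middle (a joint): tilt of the middle bin, the same kind
- bin_right (a joint): tilt of the bin at the caddy's -y end, the same kind
- bin_left_lip (a point): middle of the outer edge of the pull lip of the +y end bin: a ledge 50 mm wide, 6 thick, standing out 13 mm near the top of the front. The point turns with the bin, 17 mm out and 112 mm up from the hinge (shut: caddy x = -73 mm, 134 mm above the dresser; at 0.5 rad: caddy x = -125 mm, 112 mm above it)
- bin_middle_lip (a point): the same point on the middle bin's lip
- bin_right_lip (a point): the same point on the lip of the bin at the caddy's -y end
- tray: square bamboo tray, 220 x 220 mm with an 18 mm high rim, standing beside the caddy on either side of it, fixed; origin: centre of its underside
- blue_bottle: round blue bottle with a dark twist cap, 76 mm across and 126 mm high, loose, on the tray; origin: centre of its underside. A bystander
- spray_bottle: tall clear spray bottle with a white trigger head, 54 mm across and 196 mm high, loose, on the tray; origin: centre of its underside. A bystander
- comb: stainless steel comb, 170 x 33 x 4 mm, lying flat on the tray, long side along y; origin: on its underside, near its middle. A bystander
- votive: empty clear glass votive holder, 72 mm across and 65 mm high, loose, standing upright on the dresser in front of the caddy; origin: centre of its underside. A bystander

How it is judged:
By the outcome, as a careful person would: the job done as asked, in the order asked, and still so for the second after the job is handed in, with the robot touching nothing.
It also fails if it takes over 48 s, if anything falls off the work surface, if the arm or the gripper's body presses on something with over 40 N, if the wrist force passes 120 N, or if a joint passes its speed limit or range.

## Robot

A 6-joint arm with a two-finger parallel gripper is mounted at the origin on the work surface. World frame = base frame: x ahead of the robot, y to its left, z up, the work surface at z = 0. Lengths are in mm, angles in degrees, forces in N, time in s.
With the tool pointing down it reaches from about 350 to 850 mm from the base axis. Payload 8.1 kg.
Tool frame: the origin (TCP) lies at the centre of the arm's flange, where the gripper is bolted on; the fingertips stand 173 mm ahead of it and the grasp point (between the pads) lies 155 mm ahead of it; z points along the fingers, y is the line along which they close (so a half turn about z gives the same grasp; the last joint's range is limited). The gripper opens to 85 mm and grips with 20 to 120 N. Pads are 22 mm wide; open, the fingers measure 114 mm over their backs; the gripper's body (76 mm by 85 mm) begins 54 mm behind the grasp point. The pads swing forward as they close: fully open they stand 13 mm farther back than shut.
Start: joints at [67.643, 7.471, 85.268, -0, 87.261, -4.893], TCP at [180.04, 572.357, 404.692] pointing down, gripper open.
Joint ranges: [-169.43, 169.43], [-51.17, 129.36], [1.28, 143.12], [-76.62, 256.62], [0, 156.53], [-152.29, 152.29]. Speed limits (degrees/s): [136.94, 136.94, 159.86, 180, 180, 180].

## Interface

Orientations are given as [roll, pitch, yaw] about the fixed x, y, z axes, in that order (R = Rz(yaw) Ry(pitch) Rx(roll)).
In Python, from bench import * gives the robot as it stands.
- The arm moves only by the shell command python3 -m jog 'ROWS' [FORCE]. ROWS is text: rows parted by semicolons, each of 7 numbers parted by spaces: the shift along the tool's x, y, z scaled (see below), then the turn, a rotation vector about the tool's x, y, z scaled (see below), then the closure, from -1 (fully open) to 1 (shut). In form: tx ty tz wx wy wz hand; .... A call has 1 to 5 rows; each row shifts and turns the commanded pose from where the row before left it, along the tool's axes as they then stand; what a row does not reach is not made up. The controller multiplies each number of a shift by 0.1 m and each number of a turn by 60 degrees. A row lasts 1/8 s, in which the tool goes at most 62.5 mm and 10.7 degrees, less where a joint would pass 70% of its speed; a pose out of reach is approached as far as the arm can. A call with a number of a shift or a turn outside -1 to 1 is refused whole. A call with a gripper value outside its range is refused whole. The fingers move at their own pace and stop on an object; FORCE is the grip in N (left out, the last holds). Time passes only in rows, so rows that do not move let the fingers close. It gives the time, the measured TCP pose, the force, the opening and the grip force at its end, in the units of the state.
- sense(): the state, without advancing time (a new reading comes with each control period).
- snapshot(name): name is "side" or "top"; returns a dict with "img" (480x640x3 uint8, red, green, blue), "fx", "fy", "cx", "cy" (pixels), "extrinsics" (4x4, takes a point from camera to world coordinates). Camera axes: x right, y down, z forward; pixel columns grow to the right and rows downward; lengths in mm; the calibration is good to about 2 mm. A picture is of the moment at which its call begins. There is no depth.
- hand_in(): hands the job in; it is judged then, once.
The state is a dict: "time": time; "joint_pos": joint angles; "qd": joint speeds; "joint_efforts": joint torques, N m; "tool_pos": TCP position; "tcp_rot": TCP orientation; "ft_force": force on the tool from outside, world axes, zero at the start; "wrist_torque": the same for the moment, N m; "finger_gap": finger opening in mm; "grip_force": force on a finger pad.
Only numpy, scipy, OpenCV 4.12 (cv2) and the standard library are available. Lean on these libraries where they do the work, as an engineer would, in place of code of your own. Each camera call takes 0.05 s, during which the arm holds its last target. There are 200 camera calls.

## Working session

There is one attempt and no reset: what is moved stays moved. The work goes in short steps, Python scripts to look and compute and a shell command to move; the robot and the scene stay as the last step left them, time stands still between calls to the robot, and variables do not carry over. Pictures are saved under pics/ and viewed, at most 10 in all, crops included, and the job is handed in when it is done.

```bash
mkdir -p pics; python3 - <<'E'
from bench import *
import cv2
for n in("side","top"):
    s=snapshot(n); cv2.imwrite(f"pics/{n}0.png",s["img"][:,:,::-1]); print(n,s["fx"],s["fy"],s["cx"],s["cy"],s["extrinsics"])
print(sense())
E
```

```text
side 498.49456963319216 498.49456963319216 323.3330975165801 242.7454725060439 [[-4.51665611e-01 -5.88521207e-01  6.70552731e-01  5.12811779e+01]
 [-8.91995266e-01  3.13464887e-01 -3.25705711e-01  2.38938080e+02]
 [-1.85100178e-02 -7.45239930e-01 -6.66539440e-01  5.99045885e+02]
 [ 0.00000000e+00  0.00000000e+00  0.00000000e+00  1.00000000e+00]]
top 507.57816592762055 507.57816592762055 315.63587625949395 241.406321151375 [[-2.46690953e-02 -9.89170497e-01  1.44682974e-01  4.61409981e+02]
 [-9.99688543e-01  2.49557398e-02  1.66361028e-04 -2.38722162e+01]
 [-3.77523007e-03 -1.44633807e-01 -9.89478049e-01  1.00691092e+03]
 [ 0.00000000e+00  0.00000000e+00  0.00000000e+00  1.00000000e+00]]
{'time': 0.1, 'joint_pos': array([ 6.76423585e+01,  7.51287148e+00,  8.53243516e+01,  1.66749311e-04,
        8.72599888e+01, -4.89453755e+00]), 'qd': array([-0.01559494, -0.05203856, -0.08074165, -0.02726559,  0.00221467,
        0.00754591]), 'joint_efforts': array([ 2.77770268e-03, -5.70944667e+01, -5.01947272e+01,  1.07279773e-04,
        7.82333838e-03,  7.05536468e-05]), 'tool_pos': array([179.9701853 , 572.15959237, 403.71469938]), 'tcp_rot': array([-1.79903157e+02, -8.46023808e-03,  1.62536881e+02]), 'ft_force': array([-0.94425244, -0.47817693,  0.7678686 ]), 'wrist_torque': array([-0.00969609, -0.00036754, -0.01311834]), 'grip_force': 0.0, 'finger_gap': 85.29277465924328}
```

View pics/side0.png

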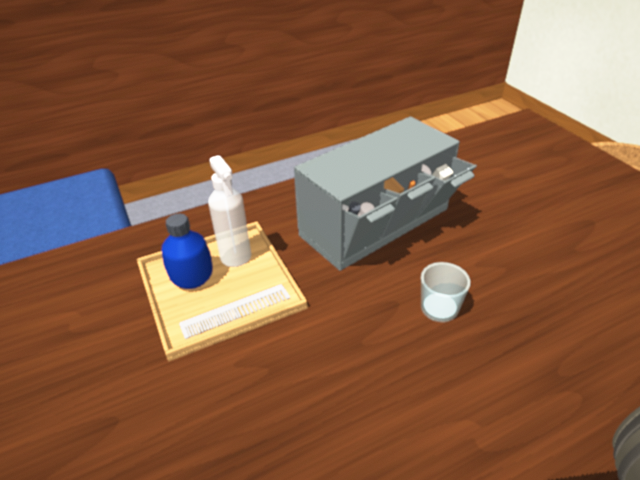

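View pics/top0.png

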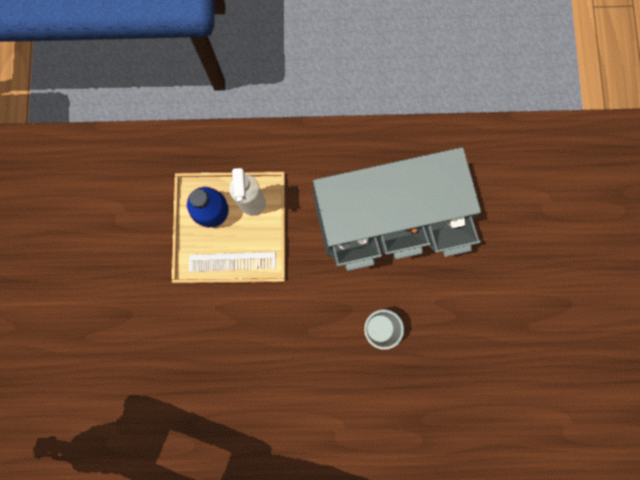

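The side view shows the lips near (380,213), (421,191) and (463,179), with the votive in front at (443,292). The top view shows the caddy top with corners near (314,180), (464,149), (480,214) and (328,246), lips near (361,264), (408,252) and (457,249), and the votive rim near (384,329). I'll enlarge both views.

```bash
python3 - <<'E'
import cv2,numpy as np
a=cv2.imread("pics/top0.png")[140:360,300:500]; b=cv2.imread("pics/side0.png")[110:280,280:490]
cv2.imwrite("pics/topc.png",cv2.resize(a[:140],None,fx=4,fy=4,interpolation=2))
cv2.imwrite("pics/sidec.png",cv2.resize(b[:150,:200],None,fx=4,fy=4,interpolation=2))
E
```

```text
(no output)
```

View pics/topc.png

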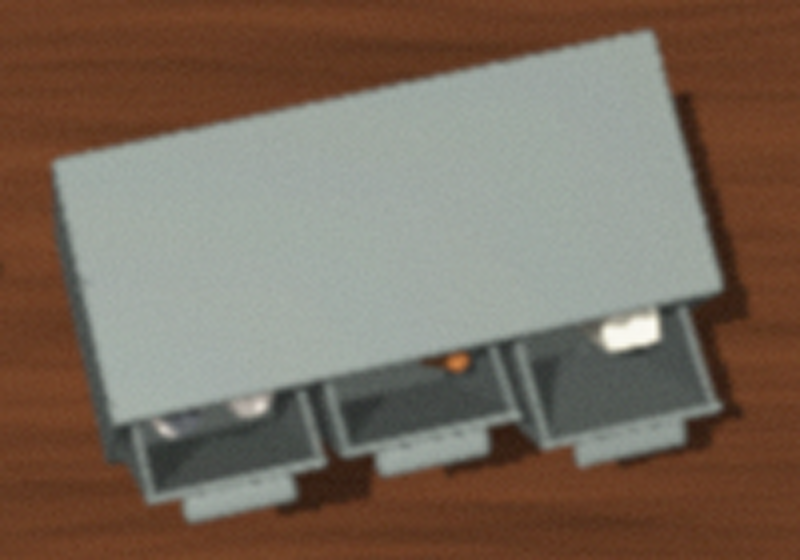

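View pics/sidec.png

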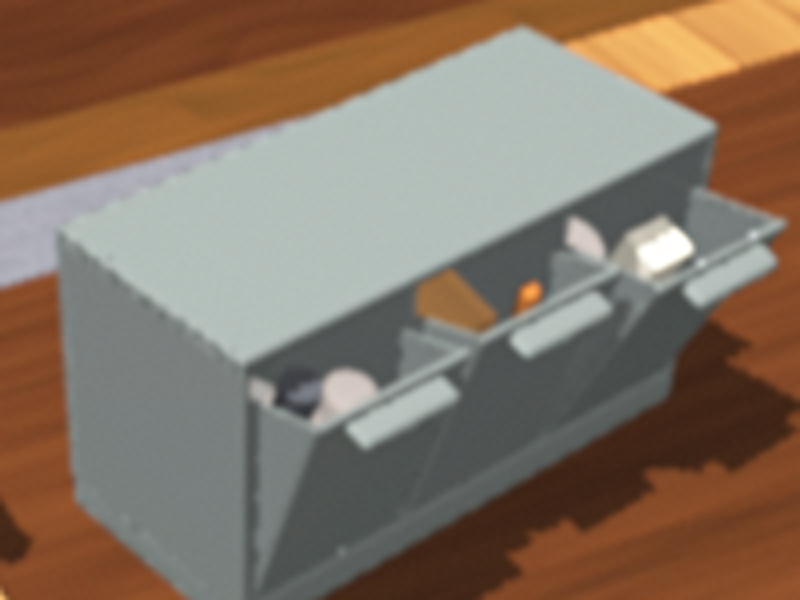

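```bash
cat > h.py <<'E'
import numpy as np
C={"side":(498.49457,323.3331,242.7455,np.array([[-.451665611,-.588521207,.670552731,51.2811779],[-.891995266,.313464887,-.325705711,238.93808],[-.0185100178,-.74523993,-.66653944,599.045885]])),
"top":(507.578166,315.635876,241.406321,np.array([[-.0246690953,-.989170497,.144682974,461.409981],[-.999688543,.0249557398,.000166361028,-23.8722162],[-.00377523007,-.144633807,-.989478049,1006.91092]]))}
def proj(n,p):
    f,cx,cy,E=C[n]; q=E[:,:3].T@(np.asarray(p,float)-E[:,3]); return np.array([f*q[0]/q[2]+cx,f*q[1]/q[2]+cy])
def onz(n,u,z):
    f,cx,cy,E=C[n]; d=E[:,:3]@np.array([(u[0]-cx)/f,(u[1]-cy)/f,1]); return E[:,3]+d*(z-E[2,3])/d[2]
def W(c,p):
    x,y,a=c; return np.array([x+np.cos(a)*p[0]-np.sin(a)*p[1],y+np.sin(a)*p[0]+np.cos(a)*p[1],p[2]])
def lip(y,t): # outer edge mid, caddy frame
    return np.array([-56-17*np.cos(t)-112*np.sin(t),y,22+112*np.cos(t)-17*np.sin(t)])
E
python3 - <<'E'
from h import *
from scipy.optimize import least_squares as ls, minimize_scalar as ms
k=[(60,135),(60,-135),(-60,-135),(-60,135)]
T=np.array([(53,160),(654,30),(722,291),(115,425)])/4+(300,140)
S=np.array([(58,233),(522,26),(717,127),(245,367)])/4+(280,110)
def r(c): return np.concatenate([proj(n,W(c,(*a,150)))-u for n,U in(("top",T),("side",S)) for a,u in zip(k,U)])
s=ls(r,[600,0,.2]); c=s.x; print(c,np.degrees(c[2]),s.fun.round(1))
for y,t,q in((87,(242,511),(407,416)),(0,(436,464),(563,331)),(-87,(633,456),(733,281))):
    t=np.array(t)/4+(300,140); q=np.array(q)/4+(280,110)
    f=lambda a:np.concatenate([proj("top",W(c,lip(y,a)))-t,proj("side",W(c,lip(y,a)))-q])
    m=ls(lambda v:f(v[0]),[.4]); a=m.x[0]; print(y,a,m.fun.round(1),W(c,lip(y,a)).round(1),W(c,lip(y,0)).round(1))
print("votive",onz("top",(384,329),65))
E
```

```text
[ 6.60644367e+02 -1.65877329e+02  1.98852565e-01] 11.39341273683391 [-0.3  1.  -0.2  0.1  1.2  0.4 -0.2  1.5 -1.1 -1.8 -0.4 -1.   0.8 -1.1
 -0.9 -1.1]
87 0.2689884907931389 [ 0.  -0.8  0.6  0.3] [ 543.3 -100.8  125.5] [571.9 -95.  134. ]
0 0.26216652336808993 [-0.1 -0.5  1.2 -0.5] [ 561.2 -185.9  125.8] [ 589.1 -180.3  134. ]
-87 0.40907597939200796 [-0.2 -0.7  0.9  0.1] [ 564.  -274.1  118. ] [ 606.3 -265.6  134. ]
votive [ 434.17890057 -144.67699346   65.        ]
```

```bash
python3 -m jog '0 0 0 0 0 -0.16 1; 0 0 0 0 0 -0.16 1; 0 0 0 0 0 -0.161 1; -0.12 -0.5 0 0 0 0 1; -0.12 -0.5 0 0 0 0 1' 20; python3 -m jog '-0.12 -0.55 0 0 0 0 1; -0.12 -0.55 0 0 0 0 1; -0.12 -0.55 0 0 0 0 1; -0.12 -0.55 0 0 0 0 1; -0.12 -0.55 0 0 0 0 1'; python3 -m jog '-0.12 -0.55 0 0 0 0 1; -0.12 -0.55 0 0 0 0 1; -0.12 -0.55 0 0 0 0 1; -0.12 -0.55 0 0 0 0 1; -0.12 -0.5 0 0 0 0 1'
```

```text
time: 0.72
tool_pos: [223.4, 478.1, 403.7]
tcp_rot: [-179.9, -0.1, -168.5]
ft_force: [0.7, -0.4, 0.2]
finger_gap: 0.1
grip_force: 0.0
time: 1.35
tool_pos: [336.7, 219.6, 404.5]
tcp_rot: [-180.0, 0.0, -168.6]
ft_force: [0.8, 1.3, -0.8]
finger_gap: -0.1
grip_force: 0.0
time: 1.98
tool_pos: [448.9, -33.5, 404.5]
tcp_rot: [180.0, -0.0, -168.6]
ft_force: [0.9, 0.9, 0.8]
finger_gap: 0.3
grip_force: 0.0
```

```bash
python3 -m jog '-0.1 -0.42 0 0 0 0 1; -0.1 -0.43 0 0 0 0 1; 0 0 0.4 0 0 0 1; 0 0 0.42 0 0 0 1; 0 0 0.41 0 0 0 1'; python3 - <<'E'
from bench import *; import cv2
from h import *
s=snapshot("side")["img"][110:260,280:480,::-1]; cv2.imwrite("pics/s1.png",cv2.resize(s,None,fx=4,fy=4,interpolation=2))
p=sense()["tool_pos"]; a=.19885; d=p[:2]-[660.6,-165.9]
print(p, np.cos(a)*d[0]+np.sin(a)*d[1], -np.sin(a)*d[0]+np.cos(a)*d[1])
E
```

```text
time: 2.6
tool_pos: [484.7, -111.0, 280.0]
tcp_rot: [180.0, -0.0, -168.6]
ft_force: [0.2, -0.3, -0.2]
finger_gap: 0.2
grip_force: 0.0
[ 482.41996024 -110.14626057  273.89417394] -163.65518301160972 89.8531418590952
```

View pics/s1.png

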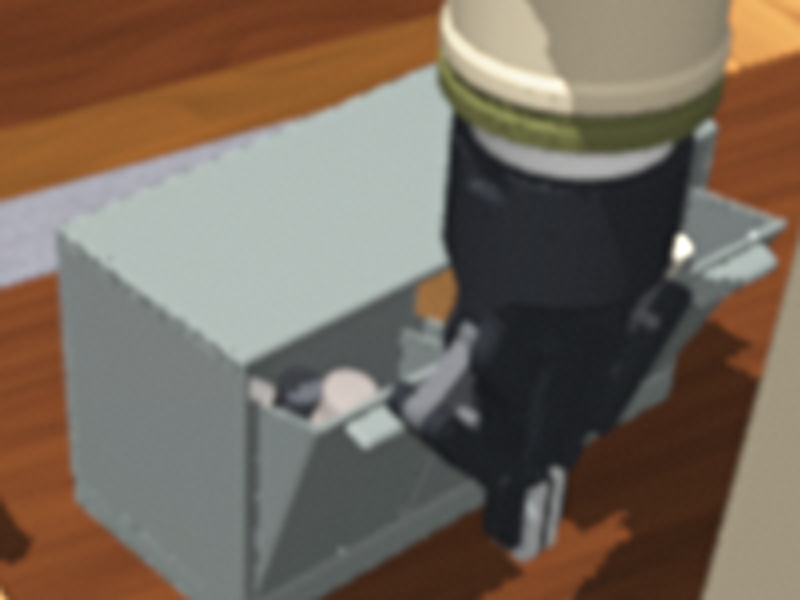

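The fingers are shut in front of the left bin: tip near crop (525,552), left knuckle at about (395,400), knuckle underside at about (465,475). I'll work out the knuckle height so I can check clearance to the neighbouring bin.

```bash
python3 - <<'E'
from h import *
from scipy.optimize import least_squares as ls
c=(660.64,-165.88,.19885)
for u in((525,552),(395,400),(400,420),(465,475),(685,290),(600,435)):
    q=np.array(u)/4+(280,110)
    m=ls(lambda v:proj("side",W(c,(-162,v[0],v[1])))-q,[90,120]); print(u,m.x.round(),m.cost)
from bench import *
s=sense(); print(s["tool_pos"],s["ft_force"])
E
```

```text
(525, 552) [82. 96.] 5.306438350432615e-21
(395, 400) [156. 204.] 1.2047433257437358e-23
(400, 420) [153. 195.] 4.0389678347315804e-28
(465, 475) [119. 153.] 1.3107288837484186e-16
(685, 290) [ 13. 183.] 1.3661768311301224e-22
(600, 435) [ 48. 134.] 1.5052829223261127e-23
[ 482.41996024 -110.14626057  273.89417394] [-4.07563761  1.42324811 -4.37479921]
```

```bash
python3 -m jog '0 0 0 0 0 0 1; -0.15 0 0 0 0 0 1; -0.15 0 0 0 0 0 1; -0.1 0 0 0 0 0 1; 0 0 0 0 0 0 1';  python3 -m jog '-0.03 0 0 0 0 0 1; -0.04 0 0 0 0 0 1; -0.04 0 0 0 0 0 1; -0.04 0 0 0 0 0 1;  -0.04 0 0 0 0 0 1'; python3 -m jog '-0.04 0 0 0 0 0 1; -0.04 0 0 0 0 0 1; -0.02 0 0 0 0 0 1; -0.02 0 0 0 0 0 1; 0 0 0 0 0 0 1'; python3 -m jog '0 0 0 0 0 0 1'; python3 - <<'E'
from bench import *; import cv2
from h import *
s=snapshot("side")["img"][110:260,280:480,::-1]; cv2.imwrite("pics/s2.png",cv2.resize(s,None,fx=4,fy=4,interpolation=2))
s=sense();p=s["tool_pos"]; a=.19885; d=p[:2]-[660.6,-165.9]
print(p, np.cos(a)*d[0]+np.sin(a)*d[1], -np.sin(a)*d[0]+np.cos(a)*d[1],s["ft_force"])
E
```

```text
time: 3.28
tool_pos: [525.1, -103.0, 283.2]
tcp_rot: [-179.9, 0.1, -168.6]
ft_force: [-1.0, 0.7, -0.4]
finger_gap: -0.1
grip_force: 0.0
time: 3.9
tool_pos: [543.1, -99.2, 281.7]
tcp_rot: [180.0, -0.0, -168.6]
ft_force: [-1.4, -0.6, 0.8]
finger_gap: -0.1
grip_force: 0.6
time: 4.53
tool_pos: [554.8, -96.8, 281.7]
tcp_rot: [-180.0, 0.0, -168.6]
ft_force: [0.1, 1.2, 0.1]
finger_gap: -0.4
grip_force: 0.0
time: 4.65
tool_pos: [554.7, -96.8, 281.7]
tcp_rot: [180.0, 0.0, -168.6]
ft_force: [0.2, -0.3, 1.3]
finger_gap: -0.0
grip_force: 0.0
[554.62590249 -96.80901579 281.6772628 ] -90.23743457032553 88.66385308975504 [ 0.04097613 -0.37722033  0.10183535]
```

View pics/s2.png

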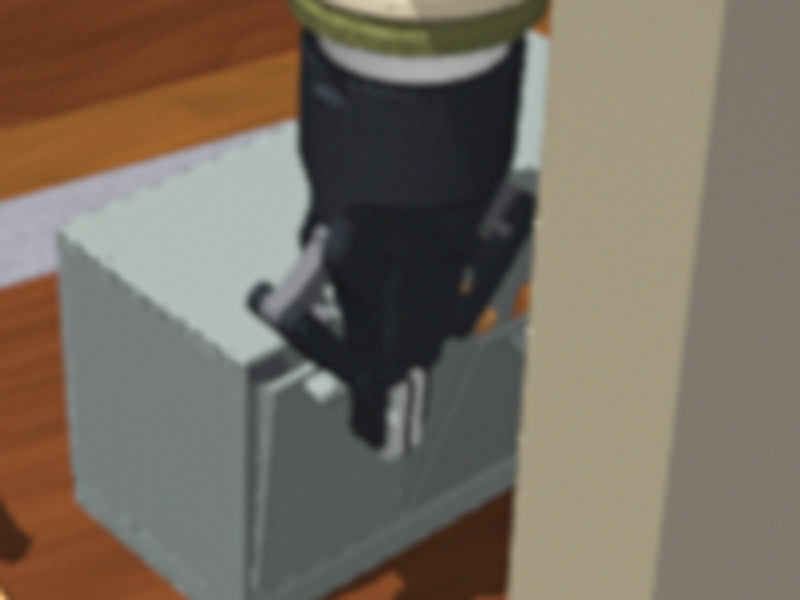

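The left bin is nearly shut, with the fingertips on its lip near (385,400) and a small gap left near (280,375). I'll close the rest in small steps while watching the force.

```bash
python3 -m jog '-0.01 0 0 0 0 0 1; -0.01 0 0 0 0 0 1; -0.01 0 0 0 0 0 1; -0.01 0 0 0 0 0 1; 0 0 0 0 0 0 1' | egrep 'tool|ft'; python3 -m jog '-0.01 0 0 0 0 0 1'| egrep 'tool|ft'; python3 -m jog '0 0 0 0 0 0 1' | egrep 'tool|ft'
```

```text
tool_pos: [558.7, -96.0, 281.7]
ft_force: [0.1, -0.8, -0.2]
tool_pos: [559.5, -95.8, 281.6]
ft_force: [-1.0, -0.3, 1.0]
tool_pos: [559.6, -95.8, 281.7]
ft_force: [-0.8, -0.2, 0.5]
```

```bash
cat >> h.py <<'E'
def st():
    from bench import sense
    s=sense();p=s["tool_pos"]; a=.19885; d=p[:2]-[660.6,-165.9]; f=s["ft_force"]
    print("caddy xy",np.round([np.cos(a)*d[0]+np.sin(a)*d[1], -np.sin(a)*d[0]+np.cos(a)*d[1]],1),"z",round(p[2],1),"push",round(np.cos(a)*f[0]+np.sin(a)*f[1],1))
E
python3 -c "
from h import st;st()"; python3 -m jog '-0.005 0 0 0 0 0 1; 0 0 0 0 0 0 1' | egrep ft;python3 -c "
from h import st;st()"; python3 -m jog '-0.005 0 0 0 0 0 1; 0 0 0 0 0 0 1' | egrep ft; python3 -c "
from h import st;st()"
```

```text
caddy xy [-85.2  88.7] z 281.7 push -0.8
ft_force: [-0.6, 0.4, -0.2]
caddy xy [-84.7  88.6] z 281.7 push -0.5
ft_force: [-0.8, -0.0, -0.0]
caddy xy [-84.2  88.7] z 281.7 push -0.8
```

```bash
python3 -m jog '-0.005 0 0 0 0 0 1; 0 0 0 0 0 0 1' | egrep ft; python3 -m jog '-0.005 0 0 0 0 0 1; 0 0 0 0 0 0 1' | egrep ft; python3 - <<'E'
from bench import *; import cv2
from h import *
st()
s=snapshot("top")["img"][200:300,310:430,::-1]; t=snapshot("side")["img"][180:280,320:440,::-1]
cv2.imwrite("pics/s3.png",cv2.resize(np.hstack([s,t]),None,fx=3.3,fy=3.3,interpolation=2))
E
```

```text
ft_force: [-1.3, 0.9, 0.2]
ft_force: [-0.8, -0.5, 0.2]
caddy xy [-83.2  88.7] z 281.7 push -0.9
```

View pics/s3.png

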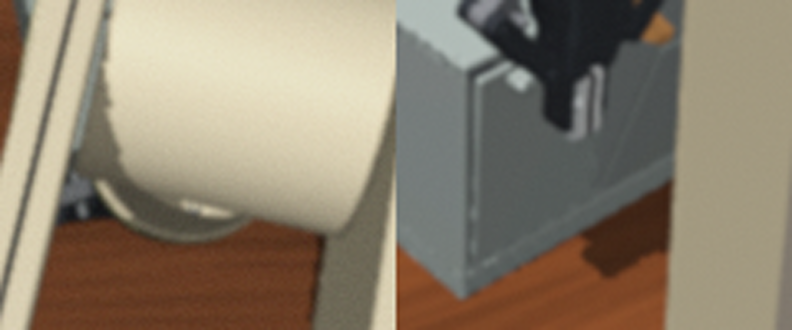

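The side crop shows the left bin almost flush. The force is still only the hinge's, so I'll continue until the stop shows.

```bash
python3 -m jog '-0.005 0 0 0 0 0 1; 0 0 0 0 0 0 1' | egrep ft; python3 -m jog '-0.005 0 0 0 0 0 1; 0 0 0 0 0 0 1' | egrep ft; python3 -c "
from h import st;st()"
```

```text
ft_force: [-0.0, -0.9, -0.0]
ft_force: [-0.9, -1.0, -0.3]
caddy xy [-82.2  88.7] z 281.7 push -1.1
```

```bash
python3 -m jog '-0.005 0 0 0 0 0 1; 0 0 0 0 0 0 1' | egrep ft; python3 -c "
from h import st;st()"
```

```text
ft_force: [0.0, 0.4, 0.8]
caddy xy [-81.7  88.7] z 281.7 push 0.1
```

```bash
python3 -m jog '-0.005 0 0 0 0 0 1; 0 0 0 0 0 0 1' | egrep ft; python3 -c "
from h import st;st()"
```

```text
ft_force: [-1.0, -0.3, 0.3]
caddy xy [-81.2  88.6] z 281.7 push -1.0
```

```bash
python3 -m jog '-0.005 0 0 0 0 0 1; 0 0 0 0 0 0 1' | egrep ft; python3 -c "
from h import st;st()"
```

```text
ft_force: [-0.6, 0.5, -0.6]
caddy xy [-80.7  88.7] z 281.7 push -0.5
```

```bash
python3 -m jog '-0.005 0 0 0 0 0 1; 0 0 0 0 0 0 1' | egrep ft; python3 -c "
from h import st;st()"
```

```text
ft_force: [-1.6, -0.4, 1.9]
caddy xy [-80.3  88.6] z 281.7 push -1.7
```

```bash
python3 -m jog '0.1 0 0 0 0 0 1; 0.3 0 0 0 0 0 1; 0.3 -0.2 0 0 0 0 1; 0 -0.35 0 0 0 0 1; 0 -0.34 0 0 0 0 1' | egrep tool; python3 -m jog '0 0 0 0 0 0 1'|egrep ft; python3 - <<'E'
from bench import *; import cv2
from h import *
st()
i=snapshot("side")["img"][:,:,::-1]; cv2.imwrite("pics/s4full.png",i)
cv2.imwrite("pics/s4.png",cv2.resize(i[150:270,285:445],None,fx=5,fy=5,interpolation=2))
E
```

```text
tool_pos: [512.8, -196.8, 281.9]
ft_force: [-0.6, 0.4, 0.4]
caddy xy [-150.9   -2.2] z 281.9 push -0.5
```

View pics/s4.png

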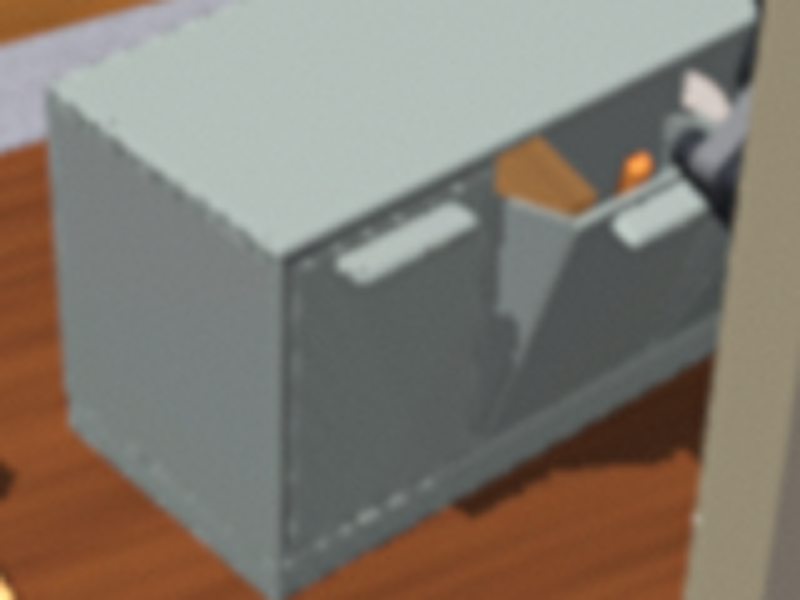

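The left bin now looks flush, with its lip outer edge centred near (416,247), and the caddy corner at (283,253) has not moved. I'll put a number on the remaining tilt.

```bash
python3 - <<'E'
from h import *
c=(660.64,-165.88,.19885)
for t in(0,.02,.05): print(t,(proj("side",W(c,lip(87,t)))-(285,150))*5)
print((proj("side",W(c,(-60,135,150)))-(285,150))*5)
# bright lip region centroid / difference
import cv2
a=cv2.imread("pics/side0.png").astype(int);b=cv2.imread("pics/s4full.png").astype(int)
# caddy shift check by template matching of left part
g=lambda i:cv2.cvtColor(i.astype(np.uint8),cv2.COLOR_BGR2GRAY)
t=g(a)[150:270,290:342]; r=cv2.matchTemplate(g(b)[140:280,280:352],t,cv2.TM_CCOEFF_NORMED); k=np.unravel_index(r.argmax(),r.shape)
y,x=k; sub=lambda m,z,p:(m-p)/(2*(m+p-2*z))
print(k,"exp (10,10)",sub(r[y-1,x],r[y,x],r[y+1,x]),sub(r[y,x-1],r[y,x],r[y,x+1]))
E
```

```text
0 [423.27507832 254.34673329]
0.02 [428.12444075 258.67246067]
0.05 [435.37911523 265.37923319]
[276.57540128 253.14433217]
(np.int64(10), np.int64(10)) exp (10,10) 0.012807875 -0.01723208
```

The left bin is flush to within measurement and the caddy is unmoved. Next is the middle bin.

```bash
python3 -m jog '-0.15 0 0 0 0 0 1; -0.2 0 0 0 0 0 1; -0.04 0 0 0 0 0 1; -0.04 0 0 0 0 0 1;  -0.04 0 0 0 0 0 1'|egrep ft; python3 -m jog '-0.04 0 0 0 0 0 1; -0.04 0 0 0 0 0 1; -0.04 0 0 0 0 0 1; -0.04 0 0 0 0 0 1; -0.03 0 0 0 0 0 1'|egrep ft; python3 -m jog '-0.01 0 0 0 0 0 1; -0.01 0 0 0 0 0 1; 0 0 0 0 0 0 1'|egrep ft; python3 -c "
from h import st;st()"; python3 -m jog '-0.005 0 0 0 0 0 1; 0 0 0 0 0 0 1' | egrep ft; python3 -m jog '-0.005 0 0 0 0 0 1; 0 0 0 0 0 0 1' | egrep ft;  python3 -c "
from h import st;st()"
```

```text
ft_force: [-1.5, -0.7, 0.9]
ft_force: [-0.4, -0.4, 0.7]
ft_force: [-0.7, -0.4, -0.2]
caddy xy [-82.2  -0.3] z 281.7 push -0.8
ft_force: [0.8, 0.0, 0.3]
ft_force: [0.7, -1.4, 0.8]
caddy xy [-81.2  -0.3] z 281.7 push 0.4
```

```bash
python3 -m jog '-0.005 0 0 0 0 0 1; 0 0 0 0 0 0 1' >/dev/null; python3 -m jog '0 0 0 0 0 0 1' | egrep ft; python3 -c "
from h import st;st()"
```

```text
ft_force: [-1.4, -0.2, 0.6]
caddy xy [-80.7  -0.3] z 281.7 push -1.4
```

```bash
python3 -m jog '-0.005 0 0 0 0 0 1; 0 0 0 0 0 0 1' |grep ft; python3 -m jog '0 0 0 0 0 0 1' | egrep ft; python3 -c "
from h import st;st()"
```

```text
ft_force: [-5.2, -0.6, 2.0]
ft_force: [-5.8, -0.8, 3.2]
caddy xy [-80.5  -0.4] z 281.7 push -5.8
```

```bash
python3 -m jog '-0.005 0 0 0 0 0 1; 0 0 0 0 0 0 1' |grep ft; python3 -m jog '0 0 0 0 0 0 1' | egrep ft; python3 -c "
from h import st;st()"
```

```text
ft_force: [-8.2, -0.5, 4.4]
ft_force: [-6.7, -1.4, 4.5]
caddy xy [-80.3  -0.4] z 281.6 push -6.9
```

```bash
python3 -m jog '-0.005 0 0 0 0 0 1; 0 0 0 0 0 0 1' |grep ft; python3 -m jog '0 0 0 0 0 0 1' | egrep ft; python3 -c "
from h import st;st()"
```

```text
ft_force: [-11.0, -1.0, 7.0]
ft_force: [-9.8, -0.7, 6.5]
caddy xy [-80.   -0.5] z 281.6 push -9.8
```

The middle bin is firmly at its stop near -80.6 mm, which is consistent with the left bin's end at -80.3. The last batched steps pushed harder than I wanted, so the right bin gets single steps.

```bash
python3 -m jog '0.1 0 0 0 0 0 1; 0.35 0 0 0 0 0 1; 0.36 -0.2 0 0 0 0 1; 0 -0.35 0 0 0 0 1; 0 -0.32 0 0 0 0 1' | egrep tool; python3 -m jog '0 0 0 0 0 0 1; -0.12 0 0 0 0 0 1; -0.13 0 0 0 0 0 1; 0 0 0 0 0 0 1'|egrep ft; python3 - <<'E'
from bench import *; import cv2
from h import *
st()
i=snapshot("side")["img"][:,:,::-1]; cv2.imwrite("pics/s5full.png",i)
b=i;a=cv2.imread("pics/side0.png")
g=lambda i:cv2.cvtColor(np.ascontiguousarray(i),cv2.COLOR_BGR2GRAY)
t=g(a)[150:270,290:342]; r=cv2.matchTemplate(g(b)[140:280,280:352],t,cv2.TM_CCOEFF_NORMED); y,x=np.unravel_index(r.argmax(),r.shape)
sub=lambda m,z,p:(m-p)/(2*(m+p-2*z))
print(y,x,sub(r[y-1,x],r[y,x],r[y+1,x]),sub(r[y,x-1],r[y,x],r[y,x+1]))
E
```

```text
tool_pos: [520.5, -284.1, 282.0]
ft_force: [0.5, -0.0, -0.7]
caddy xy [-133.7  -86.4] z 281.7 push 0.5
10 10 0.012233463 -0.018957002
```

The caddy hasn't moved at all. Now the right bin.

```bash
python3 -m jog '-0.04 0 0 0 0 0 1; -0.04 0 0 0 0 0 1; -0.04 0 0 0 0 0 1; -0.04 0 0 0 0 0 1;  -0.04 0 0 0 0 0 1'|egrep ft; python3 -m jog '-0.04 0 0 0 0 0 1; -0.04 0 0 0 0 0 1; -0.04 0 0 0 0 0 1; -0.04 0 0 0 0 0 1; -0.04 0 0 0 0 0 1'|egrep ft; python3 -m jog '-0.04 0 0 0 0 0 1; -0.04 0 0 0 0 0 1; -0.02 0 0 0 0 0 1; 0 0 0 0 0 0 1'|egrep ft; python3 -c "
from h import st;st()"
```

```text
ft_force: [-2.6, -0.1, 1.9]
ft_force: [-0.3, -0.0, 1.0]
ft_force: [0.9, -1.0, 0.3]
caddy xy [-85.  -87.3] z 281.6 push 0.7
```

```bash
python3 -m jog '-0.01 0 0 0 0 0 1; -0.01 0 0 0 0 0 1; -0.01 0 0 0 0 0 1; 0 0 0 0 0 0 1'|egrep ft; python3 -c "
from h import st;st()"
```

```text
ft_force: [0.3, 0.2, 0.5]
caddy xy [-82.1 -87.4] z 281.7 push 0.3
```

```bash
python3 -m jog '-0.005 0 0 0 0 0 1; -0.005 0 0 0 0 0 1; 0 0 0 0 0 0 1'|egrep ft; python3 -c "
from h import st;st()"
```

```text
ft_force: [-0.1, -0.8, 0.1]
caddy xy [-81.2 -87.4] z 281.7 push -0.2
```

```bash
python3 -m jog '-0.005 0 0 0 0 0 1; 0 0 0 0 0 0 1; 0 0 0 0 0 0 1'|egrep ft; python3 -c "
from h import st;st()"
```

```text
ft_force: [-3.6, 0.3, 1.0]
caddy xy [-80.9 -87.4] z 281.7 push -3.5
```

The stop has been felt at 3.5 N. I'll retreat and check everything.

```bash
python3 -m jog '0.1 0 0 0 0 0 1; 0.4 0 0 0 0 0 1; 0.4 0 -0.3 0 0 0 1; 0.3 -0.3 -0.4 0 0 0 1; 0.3 -0.4 -0.3 0 0 0 1' | egrep tool; python3 -m jog '0.3 -0.5 0 0 0 0 1; 0.3 -0.5 0 0 0 0 1; 0.2 -0.3 0 0 0 0 1; 0 0 0 0 0 0 1;0 0 0 0 0 0 1'|egrep tool; python3 - <<'E'
from bench import *; import cv2
from h import *
b=snapshot("side")["img"][:,:,::-1]; t=snapshot("top")["img"][:,:,::-1]
cv2.imwrite("pics/e_s.png",b);cv2.imwrite("pics/e_t.png",t)
g=cv2.resize(b[110:280,280:480],None,fx=3,fy=3,interpolation=2)[:,:400*2]
h=cv2.resize(t[140:360,160:500],None,fx=1.7,fy=1.7,interpolation=2)
cv2.imwrite("pics/e.png",cv2.resize(b[110:260,280:480],None,fx=4,fy=4,interpolation=2)); cv2.imwrite("pics/et.png",cv2.resize(t[140:360,160:500],None,fx=2.3,fy=2.3,interpolation=2))
E
```

```text
tool_pos: [464.5, -365.9, 383.7]
tool_pos: [431.0, -493.6, 381.3]
```

View pics/e.png

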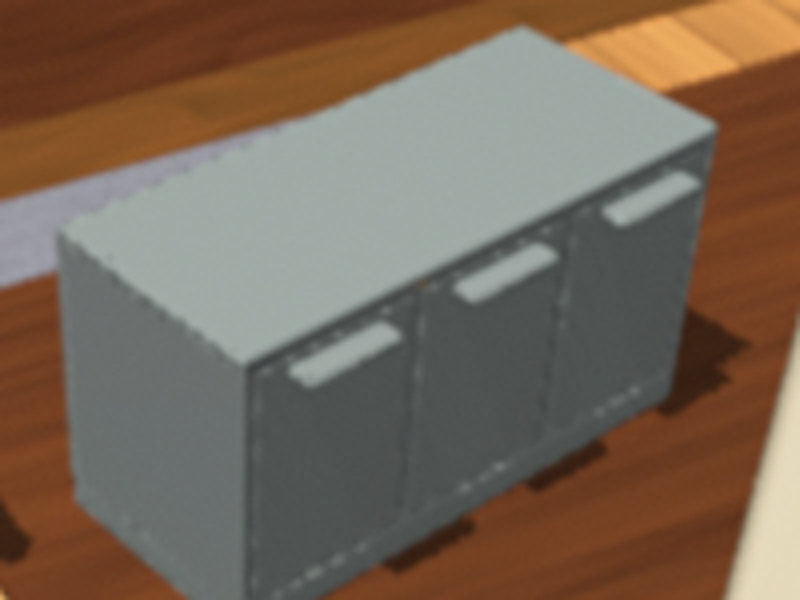

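View pics/et.png

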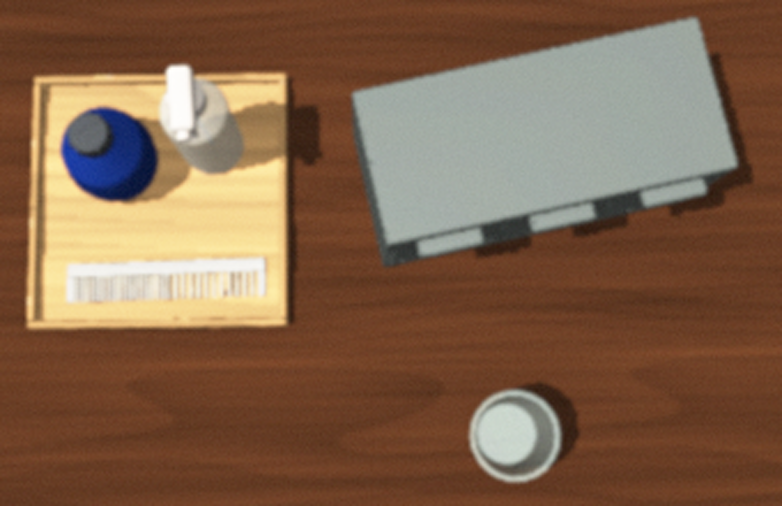

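All three lips line up, near (345,353), (506,272) and (652,197). The fronts are flush, the caddy corners are where they were ((245,367), (717,127)), and the tray, bottles, comb and votive are untouched.

```bash
python3 -c "
from bench import *
print(sense()['time']); print(hand_in())"
```

```text
18.125
the job is handed in; nothing more can be done
None
```

I pushed all three bins shut and flush and handed the job in at 18 s. The caddy and everything around it show no movement in the final pictures, though the middle bin briefly took about 10 N at its stop, over the roughly 5 N at which the caddy may slide.

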